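# Free the pawl and lower the loaded plate

## Task

The weighted plate of the test stand is held up by its red ratchet pawl. Take the orange-handled release rod, slip its steel tip under the pawl's tongue (feel for the sill below it; do not force anything) and lift the pawl well clear with the rod, leaving it up and keeping the gripper off the stand until the pawl is free; then push the plate gently down by its black knob until it is fully home on the rubber specimen, lay the rod back on the blue mat and leave the other things alone.

Things in the scene. Friction and masses are not known exactly. Their poses are not given: they have to be found in the camera images.
- stand: Test stand, fixed to the bench: black base plate 235 x 150 x 18 mm; origin at the centre of its underside, z up, +x the way the rod goes in. All its upper parts stand on levelling screws, together clamped up to 15 mm higher or lower than the nominal heights told here: this is not measured, so find heights by touch or sight. Steel posts 14 mm thick at x 12, y +-40, tops at z 210 mm.
- sill_point (a point): Nominal point on the sill's top, in front of the cheeks, on the middle line (stand x -106, y 0, z 122 mm; true height +-15 mm). The sill is a flat level aluminium shelf, 38 mm wide, from stand x -118 to -44 mm. Two aluminium cheeks (inner faces at y +-15) flank it: 4.5 mm higher than the sill from x -96 to -44, 26.5 mm higher from x -44 to -16 mm. Axes as the stand's.
- tongue_point (a point): Nominal point in the middle of the red tongue's end, underside (stand x -78, y 0, z 131 mm; true height +-15 mm): always 9 mm above the sill while engaged. The tongue is 16 mm wide, 8 thick, level, and runs 50 mm in +x to its pivot pin (along y). Does not move with the pawl. The rod goes in along +x between sill and tongue; the sill reaches 34 mm under it.
- knob_point (a point): Nominal point at the middle of the black push knob's flat top (40 mm wide) when the stage is fully home: stand x 55, y 0, z 175 mm, true height +-15 mm; add joint stage for the present height. Does not move with the stage. The knob is sprung on the stage: it gives 1 mm per 2.5 N, 9 mm in all.
- pawl (a joint): Pawl angle, rad: 0 engaged (its nose under a rack tooth), grows as the tongue is lifted, end stop at 0.9. Stiff pivot: it stays where it is left; lifting takes 2 to 3 N at 35 mm from the pin. The rack passes freely above 0.3; well clear means above 0.45. The rod must press the stand with under 10 N.
- stage (a joint): Height of the loaded stage, m: 0 fully home, its upper plate on the rubber specimen (a firm stop); starts near 0.06. A brake holds it where it is left; with the pawl free a steady push of 4 to 10 N on the knob moves it down (more if fast), with the pawl engaged it stops after a few mm. Keep the gripper under 25 N, the stage under 0.15 m/s.
- release_rod: Loose rod, 90 g, lying on the mat. Orange handle 70 mm long (x -35 to 35), 16 wide (y), 20 high; then a steel shaft, 6 mm thick, along +x, its axis 10 mm above the underside, flat end at x 110. Origin at the centre of the handle's underside; balance point near x 4 mm. Grip the handle across its width (y) with 30 N or more, or it turns in the fingers.
- mat: Fixed blue mat, 170 (x) x 270 (y) x 5 mm; origin at the centre of its underside, top at z 5 mm.
- test_disc: Bystander: loose brass disc on the mat, 26 mm diameter, 10 mm high; origin at the centre of its underside.
- rubber_plug: Bystander: loose black rubber plug on the mat, 24 mm diameter, 12 mm high; origin at the centre of its underside.
- wash_bottle: Bystander: white bottle, 64 mm diameter, 150 mm high; origin at the centre of its underside.
- foam_block: Bystander: white block 60 x 45 x 35 mm; origin at the centre of its underside.
- caliper: Bystander: caliper lying flat, 190 mm long along its y, 12 mm high; origin at the underside.
- dish: Bystander: glass dish, 80 mm diameter, 22 mm high; origin at the centre of its underside.
- screwdriver: Bystander: screwdriver with a yellow handle, lying flat; origin at its underside.
Not all that is in view belongs to the job. There is more than one size of the release_rod; the job needs the smallest.

How it is judged:
By the outcome, as a careful person would: the job done as asked, in the order asked, and still so for the second after the job is handed in, with the robot touching nothing.
It also fails if it takes over 72 s, if anything falls off the work surface, if the arm or the gripper's body presses on something with over 40 N, if the wrist force passes 120 N, or if a joint passes its speed limit or range.

## Robot

A 6-joint arm with a two-finger parallel gripper is mounted at the origin on the work surface. World frame = base frame: x ahead of the robot, y to its left, z up, the work surface at z = 0. Lengths are in m, angles in rad, forces in N, time in s.
With the tool pointing down it reaches from about 0.25 to 0.725 m from the base axis. Payload 4 kg.
Tool frame: the origin (TCP) lies midway between the tips of the shut fingers; the grasp point (between the pads) lies 19 mm behind it (bot.grip_point_offset is the distance from the TCP to the grasp point, in m); z points along the fingers, y is the line along which they close (so a half turn about z gives the same grasp; the last joint's range is limited). The gripper opens to 85 mm and grips with 20 to 120 N. Pads are 22 mm wide; open, the fingers measure 114 mm over their backs; the gripper's body (76 mm by 85 mm) begins 54 mm behind the grasp point. The pads swing forward as they close: fully open they stand 13 mm farther back than shut.
Start: joints at [1.121, 0.241, 0.005, 1.335, 0, 1.571], TCP at [0.217, 0.45, 0.231] pointing down, gripper open.
Joint ranges: [-2.72, 2.72], [-1.05, 1.87], [-1.09, 1.28], [-1.99, 2.15], [-1.42, 1.44], [-3.14, 3.14]. Speed limits (rad/s): [2.79, 2.79, 3.14, 3.14, 3.14, 3.14].

## Interface

Orientations are given as a unit quaternion [x, y, z, w].
In Python, from workcell import bot gives the robot as it stands.
- The arm moves only by the tool step_arm, never from a script. Its argument "targets" is text: rows parted by semicolons, each of 7 numbers parted by spaces: the opening, from -1 (shut) to 1 (fully open), so that 0 is half open, then the shift along the world's x, y, z normalised to -1 to 1, where 1 is 0.5 m, then the turn, a rotation vector about the world's x, y, z normalised to -1 to 1, where 1 is pi/4 rad. In form: gripper x y z wx wy wz; .... A call has 1 to 10 rows; each row is the pose to reach, as a shift and turn from the pose commanded when the call began; what a row does not reach only later rows make up. A row lasts 1/12 s, in which the tool goes at most 41.7 mm and 7.16 degrees, less where a joint would pass 70% of its speed; a pose out of reach is approached as far as the arm can. A call with a number of a shift or a turn outside -1 to 1 is refused whole. A call with a gripper value outside its range is refused whole. The fingers move at their own pace and stop on an object; the grip force is fixed at half the most. Time passes only in rows, so rows that repeat a pose let the fingers close. It gives the time, the measured TCP pose, the force, the opening and the grip force at its end, in the units of the state.
- bot.get_obs(): the state, without advancing time (a new reading comes with each control period).
- bot.camera(name): name is "scene" or "top" or "wrist"; returns the picture (420x560x3 uint8, red, green, blue); there is no depth.
- bot.camera_info(name): a dict with "vertical_fov" (degrees; the focal length in pixels is half the picture's height over the tangent of half this angle, whatever the lens; pixels are square), "cx", "cy" (the principal point, pixels), "D" ([k1, k2, p1, p2, k3] as OpenCV has them; the pictures are not rectified), "pose" (4x4, takes a point from camera to world coordinates). Camera axes: x right, y up, looking along -z (the intrinsics and any distortion apply to the point x, -y, -z); pixel columns grow to the right and rows downward; lengths in m; the calibration is good to about 2 mm. A picture is of the moment at which its call begins: read the wrist's pose just before it. camera_info takes no time and is no camera call; for the wrist camera it gives the pose at the moment of the call.
- bot.job_done(): hands the job in; it is judged then, once.
The state is a dict: "clock": time; "joint_pos": joint angles; "joint_vel": joint speeds; "tau": joint torques, N m; "eef_pos": TCP position; "tool_rot": TCP orientation; "ft_force": force on the tool from outside, world axes, zero at the start; "ft_torque": the same for the moment, N m; "grip_width": finger opening in m; "grasp_force": force on a finger pad.
Only numpy, scipy, OpenCV 4.12 (cv2) and the standard library are available. Lean on these libraries where they do the work, as an engineer would, in place of code of your own. Each camera call takes 0.05 s, during which the arm holds its last target. There are 200 camera calls.

## Working session

There is one attempt and no reset: what is moved stays moved. The work goes in short steps, Python scripts to look and compute and a tool call to move; the robot and the scene stay as the last step left them, time stands still between calls to the robot, and variables do not carry over. Pictures are saved under pics/ and viewed, at most 10 in all, crops included, and the job is handed in when it is done.

Besides the shell and the picture viewer there is one more tool, called after "Call:" by a JSON object that holds its "api" and its "payload", one argument or row to a line. step_arm: Moves the arm, as the interface text tells. Scaled input: -1 to 1 covers 0.5 m each way for a shift and pi/4 rad each way for a turn. Its arguments: {"type":"object","properties":{"targets":{"type":"string"}},"required":["targets"]}

```bash
mkdir -p pics; ls; python3 - <<'E'
from workcell import bot
import cv2,numpy as np
for n in("scene","top"):
    im=bot.camera(n); cv2.imwrite(f"pics/{n}0.png",cv2.resize(im[:,:,::-1],(784,588),interpolation=cv2.INTER_CUBIC))
    cv2.imwrite(f"pics/{n}_raw.png",im[:,:,::-1])
    i=bot.camera_info(n);print(n,{k:np.round(v,4).tolist() for k,v in i.items() if k!='name'})
o=bot.get_obs();print(o)
E
```

```text
pics
scene {'vertical_fov': 54.4151, 'cx': 281.0202, 'cy': 204.4936, 'D': [-0.0407, 0.0, 0.0, 0.0, 0.0], 'pose': [[0.2968, -0.8328, 0.4673, 1.0867], [0.9549, 0.2638, -0.1362, -0.2093], [-0.0098, 0.4866, 0.8735, 1.1574], [0.0, 0.0, 0.0, 1.0]]}
top {'vertical_fov': 49.6835, 'cx': 278.4792, 'cy': 208.6191, 'D': [0.0001, 0.0, 0.0, 0.0, 0.0], 'pose': [[-0.0008, 0.993, -0.1182, 0.3532], [-0.9998, 0.0016, 0.0201, -0.0519], [0.0201, 0.1182, 0.9928, 1.5488], [0.0, 0.0, 0.0, 1.0]]}
{'clock': 0.1, 'joint_pos': array([ 1.12099771e+00,  2.41359395e-01,  3.84508885e-03,  1.33520426e+00,
       -3.73403034e-05,  1.57079526e+00]), 'joint_vel': array([ 0.00143715, -0.00151291,  0.00225345, -0.00090517,  0.00039923,
       -0.00218506]), 'tau': array([-5.10819809e-04, -3.73138261e+01,  2.53010184e+01,  1.08721710e-02,
       -2.58320324e-05,  3.37399186e-06]), 'eef_pos': array([0.21715253, 0.44974508, 0.23048583]), 'tool_rot': array([ 2.23007568e-01,  9.74816239e-01, -9.41080902e-04, -1.96138574e-04]), 'ft_force': array([-0.04658579,  0.23961989, -0.08490397]), 'ft_torque': array([-0.01687389, -0.00021169, -0.01711898]), 'grasp_force': 0.0, 'grip_width': 0.08537495020357447}
```

View pics/scene0.png

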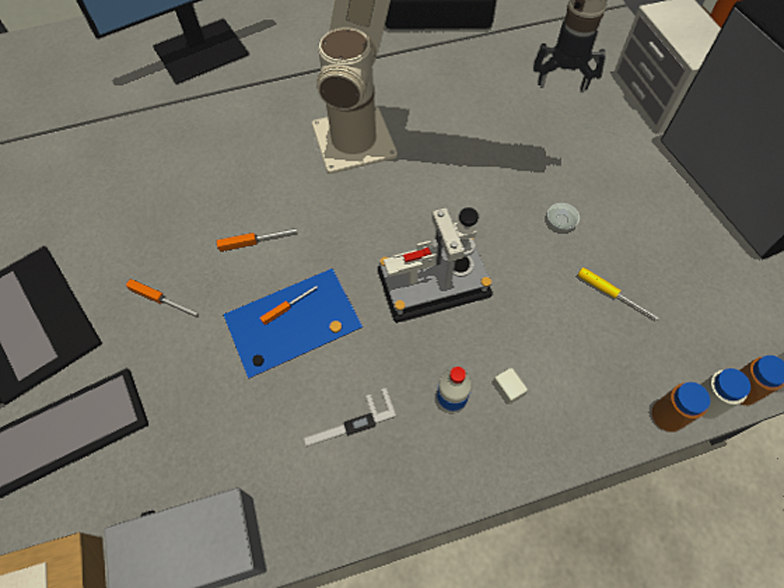

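View pics/top0.png

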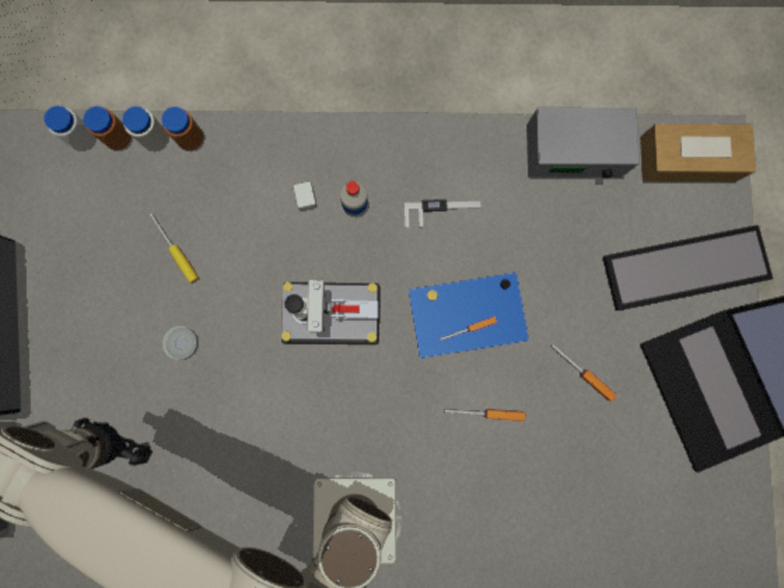

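The rod on the mat is the smallest. In the top view its handle is at about (483,324) and its tip at (441,339); in the scene view they are at (275,313) and (317,288). The stand's pawl faces right in the top view, so stand +x is roughly world +y.

```bash
cat > h.py <<'E'
import cv2,numpy as np
from workcell import bot
def ray(i,uv):
    f=210/np.tan(np.radians(i["vertical_fov"])/2)
    K=np.array([[f,0,i["cx"]],[0,f,i["cy"]],[0,0,1.]])
    p=cv2.undistortPoints(np.array([[uv]],float),K,np.array(i["D"],float))[0,0]
    P=np.array(i["pose"]);d=P[:3,:3]@[p[0],-p[1],-1];return P[:3,3],d/np.linalg.norm(d)
def plane(i,uv,z):
    o,d=ray(i,uv);return o+d*(z-o[2])/d[2]
def tri(*rs):
    A=sum(np.eye(3)-np.outer(d,d) for o,d in rs);b=sum((np.eye(3)-np.outer(d,d))@o for o,d in rs)
    x=np.linalg.solve(A,b);return x,max(np.linalg.norm(np.cross(x-o,d)) for o,d in rs)
def proj(i,X):
    f=210/np.tan(np.radians(i["vertical_fov"])/2)
    K=np.array([[f,0,i["cx"]],[0,f,i["cy"]],[0,0,1.]])
    P=np.linalg.inv(np.array(i["pose"]));c=(P[:3,:3]@np.array(X).T).T+P[:3,3]
    return cv2.projectPoints((c*[1,-1,-1]).reshape(-1,1,3),np.zeros(3),np.zeros(3),K,np.array(i["D"],float))[0][:,0]
def blobs(im,lo,hi,amin=8): # rgb image, hsv bounds
    m=cv2.inRange(cv2.cvtColor(im,cv2.COLOR_RGB2HSV),np.array(lo),np.array(hi))
    n,l,s,c=cv2.connectedComponentsWithStats(m)
    return [(s[k,4],c[k],np.argwhere(l==k)[:,::-1]) for k in range(1,n) if s[k,4]>=amin]
E
python3 - <<'E'
from h import *
I={}
for n in("scene","top"):
    im=cv2.imread(f"pics/{n}_raw.png")[:,:,::-1].copy();i=I[n]=bot.camera_info(n)
    for nm,lo,hi in(("or",(5,150,100),(16,255,255)),("yel",(16,120,120),(32,255,255)),("red",(0,180,90),(4,255,255))):
        for a,c,p in blobs(im,lo,hi,10): print(n,nm,a,c.round(1),plane(i,c,.02).round(3))
s=lambda a:np.array(a)/1.4
for nm,a,b in(("handle",(483,324),(275,313)),("tip",(441,339),(317,288)),("tongue",(347,309.5),(417,256)),("knob",(294,304),(468,216)),("screwNearRight",(372,337),(383,261)),("basecorner far-left",(282,282),(492,297))):
    print(nm,tri(ray(I["top"],s(a)),ray(I["scene"],s(b))))
for c in((282,283),(379,282),(379,344),(281,344)): print(plane(I["top"],s(c),.018).round(4))
E
```

```text
scene or 31 [519.3   8. ] [-0.159  1.28   0.02 ]
scene or 222 [168.3 172.4] [ 0.246 -0.356  0.02 ]
scene or 171 [102.6 206.7] [ 0.313 -0.582  0.02 ]
scene or 126 [196.3 222.9] [ 0.461 -0.304  0.02 ]
scene or 71 [543.7 269.5] [0.923 0.644 0.02 ]
scene or 75 [487.2 289.2] [0.923 0.451 0.02 ]
scene yel 14 [273.3 185.6] [ 0.403 -0.035  0.02 ]
scene yel 229 [427.7 201.2] [0.609 0.42  0.02 ]
scene yel 37 [346.9 200.5] [0.528 0.174 0.02 ]
scene yel 37 [285.1 217.3] [ 0.526 -0.033  0.02 ]
scene yel 50 [239.4 232.7] [ 0.534 -0.183  0.02 ]
scene yel 1341 [ 35.9 400.6] [ 0.84  -0.807  0.02 ]
scene red 90 [297.6 181.4] [0.412 0.046 0.02 ]
scene red 92 [326.6 267. ] [0.719 0.033 0.02 ]
top or 32 [76.7 90.1] [0.948 0.618 0.02 ]
top or 33 [129.8  92.5] [0.941 0.434 0.02 ]
top or 48 [345.8 230.6] [ 0.461 -0.311  0.02 ]
top or 172 [427.6 275.1] [ 0.311 -0.584  0.02 ]
top or 157 [361.  296.2] [ 0.242 -0.358  0.02 ]
top yel 1551 [502.6 105.6] [ 0.902 -0.874  0.02 ]
top yel 209 [130.3 187.9] [0.605 0.42  0.02 ]
top yel 25 [205.1 204.2] [0.55  0.166 0.02 ]
top yel 26 [265.7 204.9] [ 0.548 -0.039  0.02 ]

[... 326 characters left out ...]
2 ]
top red 63 [246.9 220.3] [0.495 0.024 0.02 ]
handle (array([ 0.45870795, -0.30681146,  0.01206915]), np.float64(0.0025093807786486554))
tip (array([ 0.42279715, -0.20302444,  0.00923707]), np.float64(0.00400550371805173))
tongue (array([0.48301581, 0.01755335, 0.13251529]), np.float64(0.0023023628267044936))
knob (array([0.48488803, 0.12169316, 0.23428914]), np.float64(0.0013723236172484812))
screwNearRight (array([ 0.42495327, -0.03994059,  0.05117577]), np.float64(0.0001350176352548114))
basecorner far-left (array([ 0.56190219,  0.18033177, -0.0021449 ]), np.float64(0.0013872323055206404))
[0.5572 0.1786 0.018 ]
[ 0.5601 -0.0565  0.018 ]
[ 0.4097 -0.0567  0.018 ]
[0.4097 0.1781 0.018 ]
```

Call:
{"api": "step_arm", "payload": {
  "targets": "1 0.1 -0.2 0.3 0 0 -0.2;1 0.26 -0.74 0.34 0 0 -0.5;1 0.26 -0.74 0.34 0 0 -0.5;1 0.26 -0.74 0.34 0 0 -0.5;1 0.26 -0.74 0.34 0 0 -0.5;1 0.26 -0.74 0.34 0 0 -0.5;1 0.26 -0.74 0.34 0 0 -0.5;1 0.26 -0.74 0.34 0 0 -0.5;1 0.26 -0.74 0.34 0 0 -0.5;1 0.26 -0.74 0.34 0 0 -0.5"
}}

```text
clock: 0.93
eef_pos: [0.342, 0.0935, 0.396]
tool_rot: [0.409, 0.913, 0.0, -0.0]
ft_force: [1.4, 0.6, -0.4]
grip_width: 0.0853
grasp_force: 0.0
```

Call:
{"api": "step_arm", "payload": {
  "targets": "1 0 -0.2 0 0 0 -0.1;1 0 -0.2 0 0 0 -0.1;1 0 -0.2 0 0 0 -0.1;1 0 -0.2 0 0 0 -0.1;1 0 -0.2 0 0 0 -0.1"
}}

```text
clock: 1.35
eef_pos: [0.342, -0.0054, 0.3951]
tool_rot: [0.446, 0.895, 0.0, -0.0]
ft_force: [0.4, 0.1, -0.5]
grip_width: 0.0852
grasp_force: 0.0
```

```bash
python3 - <<'E'
from h import *
import pickle
o=bot.get_obs();i=bot.camera_info("wrist");im=bot.camera("wrist")
cv2.imwrite("pics/w1_raw.png",im[:,:,::-1]);pickle.dump(i,open("w1.pkl","wb"))
cv2.imwrite("pics/w1.png",cv2.resize(im[:,:,::-1],(784,588),interpolation=cv2.INTER_CUBIC))
print(o['clock'],o['eef_pos'],o['tool_rot'],{k:np.round(v,4).tolist() for k,v in i.items() if k!='name'})
E
```

```text
1.35 [ 0.34198791 -0.00539153  0.39511556] [ 4.45922965e-01  8.95071258e-01  5.86686962e-05 -3.84771277e-04] {'vertical_fov': 63.6615, 'cx': 278.1175, 'cy': 209.7457, 'D': [-0.0674, 0.0, 0.0, 0.0, 0.0], 'pose': [[0.7981, -0.5815, -0.1578, 0.3027], [0.6025, 0.7697, 0.2111, 0.0479], [-0.0013, -0.2636, 0.9646, 0.5371], [0.0, 0.0, 0.0, 1.0]]}
```

View pics/w1.png

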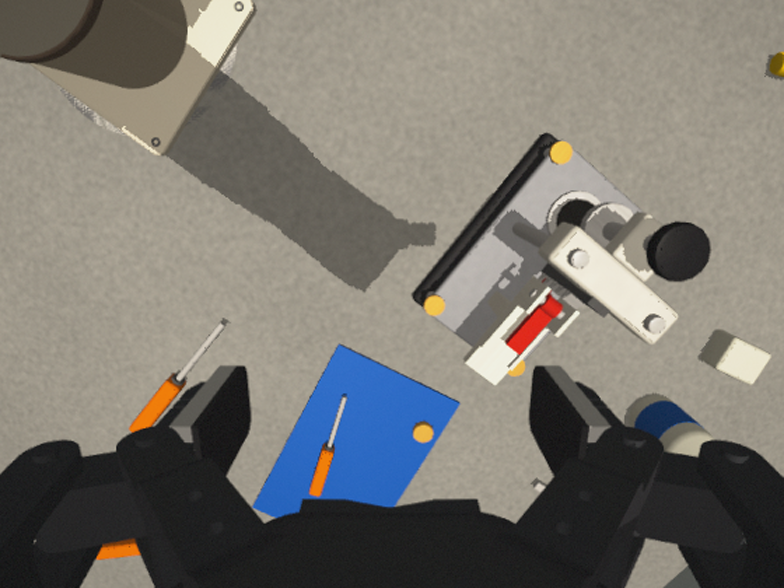

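The wrist view shows the rod: handle (316,495) to (328,447), tip (344,396). The red tongue ends at about (514,346), the sill's front corners are (466,362) and (497,384), and the knob is at (679,251).

```bash
python3 - <<'E'
from h import *
import pickle
w=pickle.load(open("w1.pkl","rb"));t=bot.camera_info("top");sc=bot.camera_info("scene")
s=lambda a:np.array(a)/1.4
imw=cv2.imread("pics/w1_raw.png")[:,:,::-1].copy();imt=cv2.imread("pics/top_raw.png")[:,:,::-1].copy();ims=cv2.imread("pics/scene_raw.png")[:,:,::-1].copy()
def red(im,box):
    L=[b for b in blobs(im,(0,170,80),(5,255,255),20) if box[0]<b[1][0]<box[1] and box[2]<b[1][1]<box[3]]
    return max(L,key=lambda b:b[0])
rw,rt,rs=red(imw,(340,420,200,270)),red(imt,(220,270,200,240)),red(ims,(260,330,160,200))
for r in(rw,rt,rs): print(r[1],cv2.minAreaRect(r[2].astype(np.float32)))
print("tongue c w/top",tri(ray(w,rw[1]),ray(t,rt[1])),"w/sc",tri(ray(w,rw[1]),ray(sc,rs[1])))
for a,b in(((679,251),(294,304)),): print("knob",tri(ray(w,s(a)),ray(t,s(b)),ray(sc,s((468,216)))))
for a in((466,362),(497,384)): print("sill corner z.12/.135",plane(w,s(a),.12).round(4),plane(w,s(a),.135).round(4))
for a in((578,258),(655,324)): print("post", plane(w,s(a),.21).round(4))
for nm,a,b,c in(("hc",(322,471),(483,324),(275,313)),("tip",(344,396),(441,339),(317,288))): print(nm,tri(ray(w,s(a)),ray(t,s(b)),ray(sc,s(c))),plane(w,s(a),.015 if nm=="tip" else .025))
E
```

```text
[381.19131833 231.50803859] ((381.3166809082031, 231.35086059570312), (13.992490768432617, 46.617462158203125), 43.53120040893555)
[246.46575342 220.32876712] ((246.5, 220.0), (4.0, 17.0), 90.0)
[297.66304348 181.38043478] ((297.58648681640625, 181.28109741210938), (4.999460220336914, 18.747974395751953), 72.89727020263672)
tongue c w/top (array([0.48273753, 0.01778378, 0.15035447]), np.float64(0.0010638742934683)) w/sc (array([0.48533061, 0.01725077, 0.14455592]), np.float64(0.0009697002736109181))
knob (array([0.48578052, 0.120906  , 0.23653932]), np.float64(0.0017255371606606266))
sill corner z.12/.135 [ 0.47   -0.0533  0.12  ] [ 0.464  -0.0497  0.135 ]
sill corner z.12/.135 [ 0.5089 -0.053   0.12  ] [ 0.5015 -0.0494  0.135 ]
post [0.4472 0.0778 0.21  ]
post [0.5283 0.0769 0.21  ]
hc (array([ 0.46011789, -0.30648076,  0.01618851]), np.float64(0.0029382669522766787)) [ 0.45862408 -0.30114665  0.025     ]
tip (array([ 0.42305387, -0.20350289,  0.01124028]), np.float64(0.0046617579413635495)) [ 0.42196844 -0.20305773  0.015     ]
```

Call:
{"api": "step_arm", "payload": {
  "targets": "1 0.18 -0.52 -0.3 0 0 -0.35;1 0.18 -0.52 -0.3 0 0 -0.35;1 0.18 -0.52 -0.3 0 0 -0.35;1 0.18 -0.52 -0.3 0 0 -0.35;1 0.18 -0.52 -0.3 0 0 -0.35;1 0.18 -0.52 -0.3 0 0 -0.35;1 0.18 -0.52 -0.3 0 0 -0.35;1 0.18 -0.52 -0.3 0 0 -0.35;1 0.18 -0.52 -0.3 0 0 -0.35;1 0.18 -0.52 -0.3 0 0 -0.35"
}}

```text
clock: 2.23
eef_pos: [0.4325, -0.2635, 0.2437]
tool_rot: [0.563, 0.827, 0.0, -0.002]
ft_force: [-0.3, -0.7, 0.2]
grip_width: 0.0858
grasp_force: 0.0
```

```bash
python3 - <<'E'
from h import *
import pickle
o=bot.get_obs();i=bot.camera_info("wrist");im=bot.camera("wrist")
cv2.imwrite("pics/w2_raw.png",im[:,:,::-1]);pickle.dump(i,open("w2.pkl","wb"))
cv2.imwrite("pics/w2.png",cv2.resize(im[:,:,::-1],(784,588),interpolation=cv2.INTER_CUBIC))
print(o['clock'],o['eef_pos'],o['tool_rot'])
E
```

```text
2.2333 [ 0.43245785 -0.26345012  0.24372631] [ 5.62511079e-01  8.26787356e-01  1.69335103e-04 -1.98137322e-03]
```

View pics/w2.png

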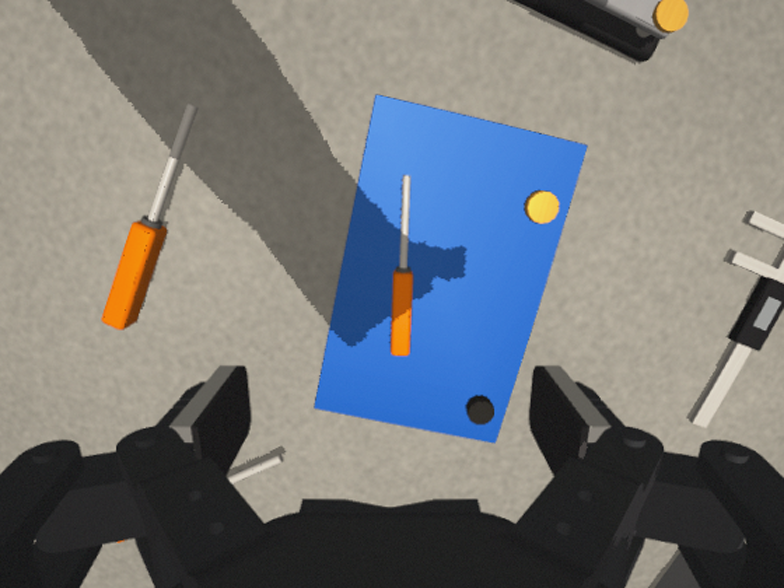

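Rod close-up: handle top face spans x 392–412 and y 270–355 (centre about (402,312)), with the tip at (406,176). The disc (542,207) and plug (480,410) are clear of the fingers' path.

```bash
python3 - <<'E'
from h import *
import pickle
w=pickle.load(open("w2.pkl","rb"));s=lambda a:np.array(a)/1.4
w1=pickle.load(open("w1.pkl","rb"))
P={n:plane(w,s(a),z) for n,a,z in(("h0",(401,355),.025),("h1",(402.5,270),.025),("tip",(406,176),.015),("disc",(542,207),.015),("plug",(480,410),.017))}
print(P)
d=P["tip"]-P["h0"];print("heading",np.degrees(np.arctan2(d[1],d[0])),np.linalg.norm(d[:2]))
print("tri tip",tri(ray(w,s((406,176))),ray(w1,s((344,396)))),"h1",tri(ray(w,s((402.5,270))),ray(w1,s((328,447)))))
q=bot.get_obs()['tool_rot'];from scipy.spatial.transform import Rotation as R
y=R.from_quat(q).apply([0,1,0]);print("closing",np.degrees(np.arctan2(y[1],y[0])), bot.get_obs()['eef_pos'],bot.grip_point_offset)
E
```

```text
{'h0': array([ 0.4721348 , -0.33781157,  0.025     ]), 'h1': array([ 0.44664748, -0.27138335,  0.025     ]), 'tip': array([ 0.42273979, -0.20423834,  0.015     ]), 'disc': array([ 0.53001621, -0.18656648,  0.015     ]), 'plug': array([ 0.5567783 , -0.36343378,  0.017     ])}
heading 110.29425376680813 0.14241373499833537
tri tip (array([ 0.42271247, -0.2043078 ,  0.01229708]), np.float64(0.00013575825234454577)) h1 (array([ 0.44739382, -0.2732458 ,  0.01579152]), np.float64(0.00022521995679162135))
closing 21.591031587863554 [ 0.43261853 -0.26306955  0.24489857] 0.0187
```

Call:
{"api": "step_arm", "payload": {
  "targets": "0.2 0.055 -0.086 -0.1 0 0 -0.03;0.2 0.055 -0.086 -0.18 0 0 -0.03;0.2 0.055 -0.086 -0.26 0 0 -0.03;0.2 0.055 -0.086 -0.34 0 0 -0.03;0.2 0.055 -0.086 -0.41 0 0 -0.03;0.2 0.055 -0.086 -0.45 0 0 -0.03;0.2 0.055 -0.086 -0.466 0 0 -0.03;0.2 0.055 -0.086 -0.472 0 0 -0.03;0.2 0.055 -0.086 -0.472 0 0 -0.03"
}}

```text
clock: 3.03
eef_pos: [0.461, -0.307, 0.0108]
tool_rot: [0.572, 0.82, 0.0, 0.001]
ft_force: [0.4, -0.9, 1.0]
grip_width: 0.0513
grasp_force: 0.0
```

Call:
{"api": "step_arm", "payload": {
  "targets": "-1 0 0 0 0 0 0;-1 0 0 0 0 0 0;-1 0 0 0 0 0 0;-1 0 0 0 0 0 0;-1 0 0 0 0 0 0;-1 0 0 0 0 0 0;-1 0 0 0 0 0 0;-1 0 0 0 0 0 0"
}}

```text
clock: 3.7
eef_pos: [0.4615, -0.3087, 0.0121]
tool_rot: [0.573, 0.82, 0.0, 0.002]
ft_force: [-0.9, 1.3, 7.6]
grip_width: 0.0145
grasp_force: 61.8
```

Call:
{"api": "step_arm", "payload": {
  "targets": "-1 0 0 0.02 0 0 0;-1 0 0 0.06 0 0 0;-1 0 0 0.12 0 0 0;-1 0 0 0.2 0 0 -0.1;-1 0 0 0.28 0 0 -0.2;-1 0.02 0.06 0.36 0 0 -0.3;-1 0.046 0.1 0.4 0 0 -0.4;-1 0.046 0.15 0.4 0 0 -0.447;-1 0.046 0.2 0.4 0 0 -0.447;-1 0.046 0.2 0.4 0 0 -0.447"
}}

```text
clock: 4.53
eef_pos: [0.4827, -0.204, 0.2112]
tool_rot: [0.706, 0.709, 0.001, 0.0]
ft_force: [0.3, -0.2, -1.9]
grip_width: 0.0141
grasp_force: 60.8
```

```bash
python3 - <<'E'
from h import *
import pickle
o=bot.get_obs();i=bot.camera_info("wrist");im=bot.camera("wrist")
cv2.imwrite("pics/w3_raw.png",im[:,:,::-1]);pickle.dump(i,open("w3.pkl","wb"))
cv2.imwrite("pics/w3.png",cv2.resize(im[:,:,::-1],(784,588),interpolation=cv2.INTER_CUBIC))
print(o['clock'],o['eef_pos'],o['tool_rot'],o['ft_force'],o['grasp_force'])
E
```

```text
4.5333 [ 0.48267831 -0.20395006  0.21124762] [7.05570131e-01 7.08639395e-01 9.97152442e-04 6.97144585e-05] [ 0.25957804 -0.15484383 -1.85056704] 60.796347856521606
```

View pics/w3.png

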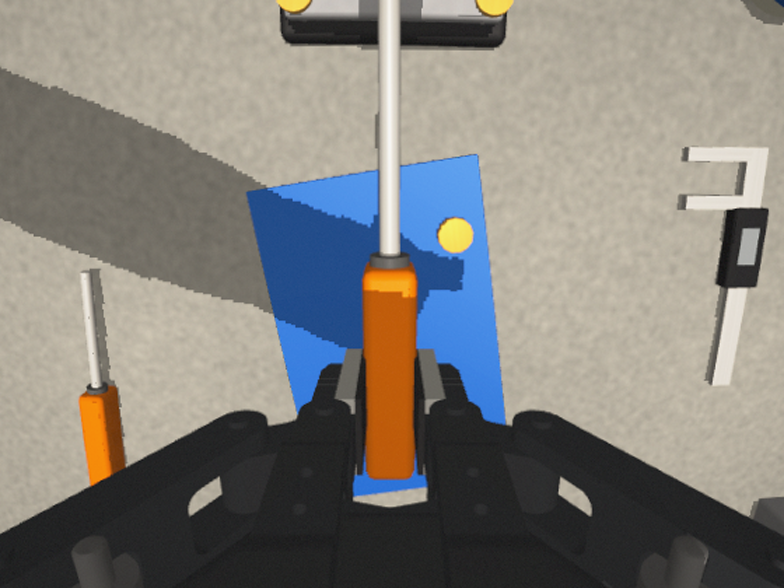

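The rod is held straight: handle (363–415, 265–478) and shaft running up the picture at column 389. The base's front edge shows at row ~45, from column 282 to 506.

```bash
python3 - <<'E'
from h import *
import pickle
w=pickle.load(open("w3.pkl","rb"));s=lambda a:np.array(a)/1.4
for a,z in(((284,43),0),((504,46),0),((281,24),.018),((507,26),.018)): print(a,plane(w,s(a),z).round(4))
z=.2112+.003
for a in((390,250),(389,2)): print("shaft",plane(w,s(a),z).round(4))
im=cv2.cvtColor(cv2.imread("pics/w3_raw.png"),cv2.COLOR_BGR2GRAY)
for r in(3,60,120,170):
    g=np.diff(im[r,255:305].astype(int)); print(r,255+g.argmax(),255+g.argmin(), im[r,262:296].tolist())
E
```

```text
(284, 43) [ 0.4103 -0.055   0.    ]
(504, 46) [ 0.5622 -0.0561  0.    ]
(281, 24) [ 0.4125 -0.0476  0.018 ]
(507, 26) [ 0.5595 -0.0479  0.018 ]
shaft [ 0.4834 -0.1619  0.2142]
shaft [ 0.4828 -0.0947  0.2142]
3 301 255 [118, 118, 119, 117, 118, 115, 117, 119, 130, 167, 187, 201, 210, 217, 227, 239, 241, 231, 221, 215, 208, 196, 176, 138, 114, 113, 115, 115, 115, 115, 115, 118, 117, 118]
60 271 284 [173, 171, 171, 172, 172, 177, 179, 175, 157, 163, 187, 202, 213, 219, 232, 243, 245, 239, 227, 218, 213, 200, 178, 151, 159, 180, 181, 181, 178, 179, 177, 178, 177, 176]
120 270 284 [182, 182, 182, 181, 181, 176, 165, 143, 119, 156, 181, 201, 213, 220, 230, 242, 245, 240, 229, 222, 214, 199, 176, 146, 133, 144, 144, 144, 145, 145, 145, 144, 145, 146]
170 271 285 [75, 74, 73, 72, 73, 71, 71, 74, 80, 125, 174, 198, 211, 219, 226, 237, 242, 237, 228, 222, 214, 200, 174, 128, 73, 73, 84, 97, 99, 98, 116, 137, 137, 137]
```

Call:
{"api": "step_arm", "payload": {
  "targets": "-1 0.005 0.05 0 0 0 0;-1 0.005 0.104 0 0 0 0;-1 0.005 0.104 -0.05 0 0 0;-1 0.005 0.104 -0.09 0 0 0;-1 0.005 0.104 -0.12 0 0 0;-1 0.005 0.104 -0.126 0 0 0;-1 0.005 0.104 -0.126 0 0 0;-1 0.005 0.104 -0.126 0 0 0;-1 0.005 0.104 -0.126 0 0 0"
}}

```text
clock: 5.33
eef_pos: [0.4861, -0.1564, 0.1477]
tool_rot: [0.707, 0.707, 0.0, 0.001]
ft_force: [0.7, 0.3, -1.8]
grip_width: 0.0146
grasp_force: 60.8
```

```bash
python3 - <<'E'
from h import *
o=bot.get_obs();print(o['ft_force'],o['ft_torque'],o['eef_pos'])
im=bot.camera("scene");cv2.imwrite("pics/s2.png",cv2.resize(im[140:250,200:370,::-1],None,fx=4.5,fy=4.5,interpolation=cv2.INTER_CUBIC))
cv2.imwrite("pics/s2_raw.png",im[:,:,::-1])
E
```

```text
[ 0.70737808  0.32734436 -1.75411595] [-0.00893757  0.02605321 -0.03795818] [ 0.48608054 -0.15636149  0.14769669]
```

View pics/s2.png

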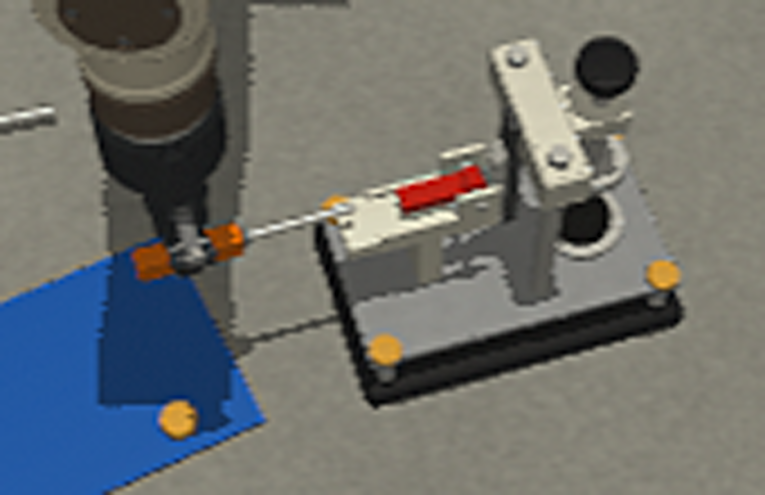

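The scene crop shows the tip over the sill's front edge at about (347,206). The red tongue's end is at about (402,197), and the sill's near front corner at (350,248).

```bash
python3 - <<'E'
from h import *
i=bot.camera_info("scene")
f=lambda X:((proj(i,np.array(X))-[200,140])*4.5).round(0).tolist()
print("tip",f([[.486,-.044,.1535],[.486,.0-.1,.1535]]))
for y0 in(.061,.065,.069):
  for dz in(0,.006,.012):
    print(y0,dz,"tongue end top edges",f([[.4855-.008,y0-.078,.139+dz],[.4855+.008,y0-.078,.139+dz]]),"sill corners",f([[.4855+.019,y0-.118,.122+dz],[.4855-.019,y0-.118,.122+dz]]), "knob",f([[.4855,y0+.055,.235+dz]]))
E
```

```text
tip [[348.0, 204.0], [264.0, 227.0]]
0.061 0 tongue end top edges [[384.0, 195.0], [392.0, 215.0]] sill corners [[338.0, 258.0], [322.0, 210.0]] knob [[594.0, 67.0]]
0.061 0.006 tongue end top edges [[384.0, 190.0], [392.0, 210.0]] sill corners [[338.0, 253.0], [321.0, 206.0]] knob [[595.0, 61.0]]
0.061 0.012 tongue end top edges [[384.0, 185.0], [392.0, 205.0]] sill corners [[338.0, 248.0], [321.0, 201.0]] knob [[596.0, 55.0]]
0.065 0 tongue end top edges [[390.0, 193.0], [398.0, 213.0]] sill corners [[344.0, 256.0], [327.0, 209.0]] knob [[600.0, 65.0]]
0.065 0.006 tongue end top edges [[390.0, 188.0], [398.0, 208.0]] sill corners [[344.0, 252.0], [327.0, 204.0]] knob [[601.0, 59.0]]
0.065 0.012 tongue end top edges [[390.0, 183.0], [398.0, 203.0]] sill corners [[344.0, 247.0], [327.0, 199.0]] knob [[602.0, 54.0]]
0.069 0 tongue end top edges [[396.0, 191.0], [403.0, 211.0]] sill corners [[350.0, 255.0], [333.0, 207.0]] knob [[606.0, 64.0]]
0.069 0.006 tongue end top edges [[396.0, 187.0], [403.0, 206.0]] sill corners [[350.0, 250.0], [333.0, 202.0]] knob [[607.0, 58.0]]
0.069 0.012 tongue end top edges [[396.0, 182.0], [404.0, 202.0]] sill corners [[350.0, 245.0], [333.0, 198.0]] knob [[608.0, 52.0]]
```

Call:
{"api": "step_arm", "payload": {
  "targets": "-1 0 0.008 -0.004 0 0 0;-1 0 0.014 -0.008 0 0 0;-1 0 0.014 -0.01 0 0 0;-1 0 0.014 -0.01 0 0 0"
}}

```text
clock: 5.72
eef_pos: [0.485, -0.1483, 0.1412]
tool_rot: [0.707, 0.707, -0.0, -0.0]
ft_force: [-0.3, 0.6, -0.9]
grip_width: 0.0143
grasp_force: 60.8
```

Call:
{"api": "step_arm", "payload": {
  "targets": "-1 0 0 -0.004 0 0 0;-1 0 0 -0.008 0 0 0;-1 0 0 -0.008 0 0 0"
}}

```text
clock: 5.97
eef_pos: [0.4849, -0.1485, 0.1368]
tool_rot: [0.707, 0.707, -0.0, -0.0]
ft_force: [-0.1, -0.4, -1.7]
grip_width: 0.0146
grasp_force: 60.8
```

```bash
python3 -c "
from h import *
for k in range(3):
    o=bot.get_obs();print(o['ft_force'].round(2),o['ft_torque'].round(3),o['eef_pos'].round(4));bot.camera('top')"
```

```text
[-0.13 -0.39 -1.65] [-0.04  -0.021 -0.007] [ 0.4849 -0.1485  0.1368]
[-0.03  0.09 -0.48] [-0.044  0.017 -0.017] [ 0.485  -0.1486  0.137 ]
[ 0.08 -0.34 -1.05] [-0.004  0.009  0.017] [ 0.4851 -0.1486  0.1372]
```

Call:
{"api": "step_arm", "payload": {
  "targets": "-1 0 0 -0.002 0 0 0;-1 0 0 -0.005 0 0 0;-1 0 0 -0.005 0 0 0"
}}

```text
clock: 6.37
eef_pos: [0.485, -0.1486, 0.1346]
tool_rot: [0.707, 0.707, -0.0, -0.0]
ft_force: [-0.3, 0.2, 0.3]
grip_width: 0.0145
grasp_force: 60.8
```

```bash
cat > r.py <<'E'
from h import *
L=[]
for k in range(4):
    o=bot.get_obs();L.append(np.r_[o['ft_force'],o['ft_torque'],o['eef_pos']]);bot.camera('top')
print(o['clock'].__round__(2),np.mean(L,0).round(4).tolist(),o['grasp_force'].__round__(1))
E
python3 r.py
```

```text
6.52 [0.2557, 0.0867, -0.6771, 0.0079, 0.0407, 0.0101, 0.4851, -0.1486, 0.1347] 60.8
```

Call:
{"api": "step_arm", "payload": {
  "targets": "-1 0 0 -0.002 0 0 0;-1 0 0 -0.004 0 0 0;-1 0 0 -0.004 0 0 0"
}}

```text
clock: 6.82
eef_pos: [0.4851, -0.1486, 0.1326]
tool_rot: [0.707, 0.707, -0.0, -0.0]
ft_force: [0.3, -0.2, -0.4]
grip_width: 0.0141
grasp_force: 60.8
```

```bash
python3 r.py
```

```text
6.97 [0.0404, -0.1124, -0.8919, -0.005, -0.0157, -0.024, 0.4851, -0.1486, 0.1327] 60.8
```

No contact yet; I'll keep going down.

Call:
{"api": "step_arm", "payload": {
  "targets": "-1 0 0 -0.002 0 0 0;-1 0 0 -0.005 0 0 0;-1 0 0 -0.005 0 0 0"
}}

```text
clock: 7.27
eef_pos: [0.485, -0.1485, 0.13]
tool_rot: [0.707, 0.707, -0.0, -0.0]
ft_force: [-0.7, 1.1, -0.8]
grip_width: 0.0146
grasp_force: 60.8
```

```bash
python3 r.py
```

```text
7.42 [-0.19, 0.5012, -0.6971, 0.0001, -0.0066, 0.0006, 0.4851, -0.1486, 0.1302] 60.8
```

Call:
{"api": "step_arm", "payload": {
  "targets": "-1 0 0 -0.002 0 0 0;-1 0 0 -0.005 0 0 0;-1 0 0 -0.005 0 0 0"
}}

```text
clock: 7.72
eef_pos: [0.4852, -0.1486, 0.1277]
tool_rot: [0.707, 0.707, -0.0, -0.0]
ft_force: [0.3, -0.1, -0.7]
grip_width: 0.0143
grasp_force: 60.8
```

```bash
python3 r.py
```

```text
7.87 [0.2162, -0.265, -0.6206, 0.0134, -0.0339, -0.0172, 0.4852, -0.1486, 0.1278] 60.8
```

Call:
{"api": "step_arm", "payload": {
  "targets": "-1 0 0 -0.002 0 0 0;-1 0 0 -0.004 0 0 0;-1 0 0 -0.004 0 0 0"
}}

```text
clock: 8.17
eef_pos: [0.4854, -0.1487, 0.1262]
tool_rot: [0.707, 0.707, 0.0, 0.0]
ft_force: [0.3, -1.0, 3.2]
grip_width: 0.0145
grasp_force: 61.2
```

```bash
python3 r.py
```

```text
8.32 [-0.2978, -0.7955, 3.1898, 0.2254, 0.1371, 0.0685, 0.4854, -0.1487, 0.1262] 61.2
```

Call:
{"api": "step_arm", "payload": {
  "targets": "-1 0 0 0.003 0 0 0;-1 0 0 0.0054 0 0 0;-1 0 0 0.0054 0 0 0"
}}

```text
clock: 8.62
eef_pos: [0.4851, -0.1486, 0.1284]
tool_rot: [0.707, 0.707, -0.0, -0.0]
ft_force: [0.4, 0.1, -1.7]
grip_width: 0.0146
grasp_force: 60.8
```

```bash
python3 r.py
```

```text
8.77 [-0.1195, 0.5097, -1.339, -0.0004, 0.0062, -0.0145, 0.485, -0.1485, 0.1283] 60.8
```

Call:
{"api": "step_arm", "payload": {
  "targets": "-1 0 0.01 0 0 0 0;-1 0 0.02 0 0 0 0;-1 0 0.03 0 0 0 0;-1 0 0.04 0 0 0 0;-1 0 0.046 0 0 0 0;-1 0 0.052 0 0 0 0;-1 0 0.058 0 0 0 0;-1 0 0.062 0 0 0 0;-1 0 0.062 0 0 0 0"
}}

```text
clock: 9.57
eef_pos: [0.4852, -0.1172, 0.1286]
tool_rot: [0.707, 0.707, 0.0, -0.0]
ft_force: [-0.2, 0.3, -0.6]
grip_width: 0.0141
grasp_force: 60.8
```

```bash
python3 r.py
```

```text
9.72 [-0.0907, 0.1182, -0.5901, -0.0285, 0.007, -0.0013, 0.4852, -0.1175, 0.1286] 60.8
```

No contact, so I'll go on 11 mm.

Call:
{"api": "step_arm", "payload": {
  "targets": "-1 0 0.006 0 0 0 0;-1 0 0.012 0 0 0 0;-1 0 0.018 0 0 0 0;-1 0 0.022 0 0 0 0;-1 0 0.022 0 0 0 0"
}}

```text
clock: 10.18
eef_pos: [0.4852, -0.1061, 0.1286]
tool_rot: [0.707, 0.707, 0.0, -0.0]
ft_force: [0.8, 0.9, -0.7]
grip_width: 0.0139
grasp_force: 60.8
```

```bash
python3 r.py; python3 - <<'E'
from h import *
im=bot.camera("scene");cv2.imwrite("pics/s3.png",cv2.resize(im[160:210,255:345,::-1],None,fx=8,fy=8,interpolation=cv2.INTER_CUBIC))
E
```

```text
10.33 [0.2082, 0.1586, -1.1826, -0.0292, -0.019, -0.0205, 0.4852, -0.1064, 0.1286] 60.8
```

View pics/s3.png

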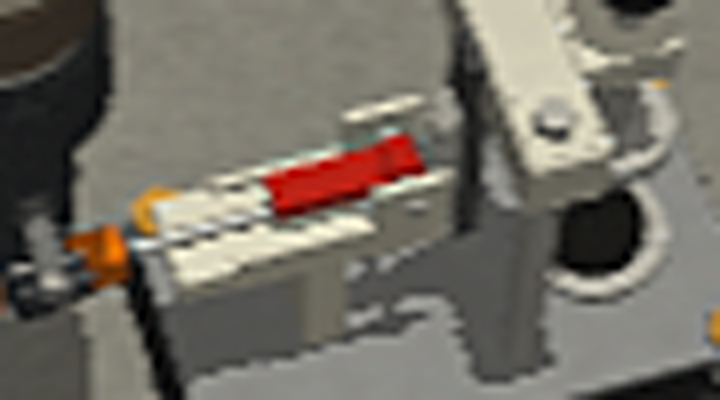

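The shaft runs along the sill and disappears under the tongue's end at (270,210), centred. Next I lift.

Call:
{"api": "step_arm", "payload": {
  "targets": "-1 0 0 0.003 0 0 0;-1 0 0 0.006 0 0 0;-1 0 0 0.009 0 0 0;-1 0 0 0.012 0 0 0;-1 0 0 0.015 0 0 0;-1 0 0 0.018 0 0 0"
}}

```text
clock: 10.93
eef_pos: [0.485, -0.1069, 0.1374]
tool_rot: [0.707, 0.707, -0.0, -0.0]
ft_force: [0.8, -0.7, -3.5]
grip_width: 0.0142
grasp_force: 60.4
```

```bash
python3 r.py
```

```text
11.08 [0.203, -0.8747, -3.9047, -0.4802, -0.0099, 0.013, 0.4851, -0.1068, 0.1376] 60.4
```

Call:
{"api": "step_arm", "payload": {
  "targets": "-1 0 0 0.004 0 0 0;-1 0 0 0.008 0 0 0;-1 0 0 0.012 0 0 0;-1 0 0 0.016 0 0 0;-1 0 0 0.02 0 0 0;-1 0 0 0.024 0 0 0;-1 0 0 0.028 0 0 0;-1 0 0 0.032 0 0 0;-1 0 0 0.036 0 0 0;-1 0 0 0.036 0 0 0"
}}

```text
clock: 11.97
eef_pos: [0.4855, -0.1069, 0.1562]
tool_rot: [0.707, 0.707, 0.0, 0.001]
ft_force: [-0.6, -0.9, -2.9]
grip_width: 0.0141
grasp_force: 60.4
```

```bash
python3 r.py; python3 - <<'E'
from h import *
im=bot.camera("scene");cv2.imwrite("pics/s4.png",cv2.resize(im[160:210,255:345,::-1],None,fx=8,fy=8,interpolation=cv2.INTER_CUBIC))
E
```

```text
12.12 [-0.2148, -1.3972, -2.5928, -0.4841, 0.0438, 0.0365, 0.4855, -0.1069, 0.156] 60.5
```

View pics/s4.png

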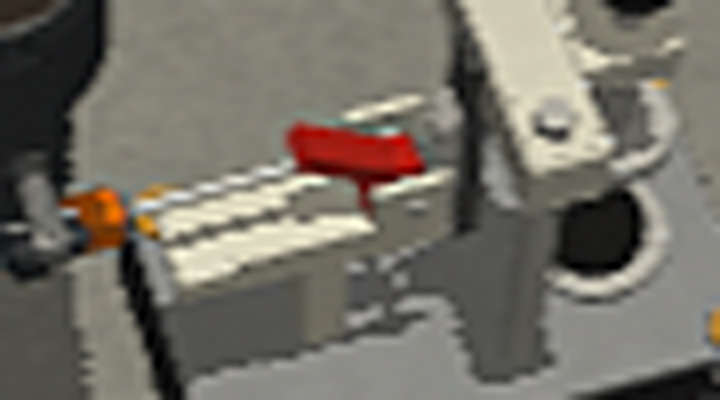

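The tongue is clearly raised: its end is at (290,130) in the crop and its pivot near (415,160). I'll check the angle by projection.

```bash
python3 - <<'E'
from h import *
i=bot.camera_info("scene")
for th in(0,.4,.5,.6,.7,.8):
    p=np.array([.068-.028,.1405]);c,s=np.cos(th),np.sin(th)
    e=lambda a,b:p+[-a*c+b*s,a*s+b*c]
    X=[[.4855+w,*e(.05,b)] for w,b in((-.008,.004),(.008,.004),(.008,-.004))]
    print(th,((proj(i,np.array(X))-[255,160])*8+4).round(0).tolist())
E
```

```text
0 [[265.0, 177.0], [279.0, 213.0], [278.0, 224.0]]
0.4 [[280.0, 145.0], [294.0, 181.0], [285.0, 194.0]]
0.5 [[287.0, 136.0], [301.0, 172.0], [290.0, 185.0]]
0.6 [[295.0, 128.0], [309.0, 164.0], [296.0, 177.0]]
0.7 [[304.0, 120.0], [318.0, 156.0], [304.0, 169.0]]
0.8 [[314.0, 112.0], [328.0, 148.0], [312.0, 161.0]]
```

Call:
{"api": "step_arm", "payload": {
  "targets": "-1 0 0 0.004 0 0 0;-1 0 0 0.004 0 0 0;-1 0 0 -0.004 0 0 0;-1 0 -0.01 -0.006 0 0 0;-1 0 -0.03 -0.006 0 0 0;-1 0 -0.06 -0.006 0 0 0;-1 0 -0.1 -0.006 0 0 0;-1 0 -0.16 -0.006 0 0 0;-1 0 -0.18 -0.006 0 0 0;-1 0 -0.18 -0.006 0 0 0"
}}

```text
clock: 13.05
eef_pos: [0.4854, -0.1995, 0.1527]
tool_rot: [0.708, 0.706, 0.0, 0.001]
ft_force: [0.4, 0.9, -0.4]
grip_width: 0.0141
grasp_force: 60.8
```

```bash
python3 r.py; python3 - <<'E'
from h import *
im=bot.camera("scene");a=im[160:210,255:345,::-1];cv2.imwrite("pics/s5.png",cv2.resize(a,None,fx=8,fy=8,interpolation=cv2.INTER_CUBIC))
for n,m in(("s4","pics/s4.png"),("s5","pics/s5.png")):
    b=max(blobs(cv2.imread(m)[:,:,::-1].copy(),(0,170,80),(5,255,255),200),key=lambda b:b[0]);print(n,b[1],b[2].min(0),b[2].max(0))
t=bot.camera("top");cv2.imwrite("pics/t2_raw.png",t[:,:,::-1])
E
```

```text
13.2 [-0.1505, 0.5679, -0.9023, 0.0006, -0.0049, -0.0029, 0.4851, -0.1977, 0.1525] 60.8
s4 [353.97963665 153.33659413] [289 126] [423 194]
s5 [356.20955126 151.9950597 ] [292 122] [423 194]
```

The pawl stays up at about 0.65 rad. The handle's underside sits below the fingertips, so pushing now would press the rod on the stand, where the limit is 10 N. I'll set the rod down on the mat for the push.

Call:
{"api": "step_arm", "payload": {
  "targets": "-1 -0.01 -0.06 0.02 0 0 0.14;-1 -0.03 -0.12 0 0 0 0.28;-1 -0.047 -0.18 -0.04 0 0 0.42;-1 -0.047 -0.222 -0.1 0 0 0.447;-1 -0.047 -0.222 -0.16 0 0 0.447;-1 -0.047 -0.222 -0.22 0 0 0.447;-1 -0.047 -0.222 -0.26 0 0 0.447;-1 -0.047 -0.222 -0.272 0 0 0.447;-1 -0.047 -0.222 -0.276 0 0 0.447;-1 -0.047 -0.222 -0.276 0 0 0.447"
}}

```text
clock: 14.18
eef_pos: [0.4623, -0.3073, 0.015]
tool_rot: [0.572, 0.82, 0.0, 0.0]
ft_force: [0.4, -0.2, -0.1]
grip_width: 0.0146
grasp_force: 60.8
```

```bash
python3 r.py
```

```text
14.33 [0.0691, 0.036, -0.7703, -0.0041, -0.0217, 0.0101, 0.4629, -0.3078, 0.0159] 60.8
```

Call:
{"api": "step_arm", "payload": {
  "targets": "-1 0 0 -0.003 0 0 0;-1 0 0 -0.006 0 0 0;-1 0 0 -0.007 0 0 0;-1 0 0 -0.007 0 0 0;-0.3 0 0 -0.007 0 0 0;-0.1 0 0 -0.007 0 0 0;0 0 0 -0.007 0 0 0;0 0 0 -0.007 0 0 0;0 0 0 -0.007 0 0 0;0 0 0 -0.007 0 0 0"
}}

```text
clock: 15.22
eef_pos: [0.4616, -0.3076, 0.0109]
tool_rot: [0.573, 0.82, -0.0, -0.0]
ft_force: [0.6, -0.3, -0.3]
grip_width: 0.0428
grasp_force: 0.0
```

Call:
{"api": "step_arm", "payload": {
  "targets": "0 0 0 0.04 0 0 0;0 0 0 0.12 0 0 0;-1 0 0 0.2 0 0 0;-1 0 0.08 0.28 0 0 -0.1;-1 0 0.16 0.36 0 0 -0.2;-1 0 0.24 0.44 0 0 -0.3;-1 0.01 0.32 0.52 0 0 -0.4;-1 0.03 0.4 0.56 0 0 -0.447;-1 0.045 0.48 0.56 0 0 -0.447;-1 0.045 0.56 0.56 0 0 -0.447"
}}

```text
clock: 16.05
eef_pos: [0.4805, -0.0775, 0.282]
tool_rot: [0.708, 0.707, 0.001, 0.002]
ft_force: [0.8, -0.5, -0.1]
grip_width: -0.0001
grasp_force: 0.0
```

```bash
python3 r.py;python3 - <<'E'
from h import *
im=bot.camera("scene");cv2.imwrite("pics/s6_raw.png",im[:,:,::-1])
cv2.imwrite("pics/s6.png",cv2.resize(im[110:260,150:370,::-1],None,fx=3.6,fy=3.6,interpolation=cv2.INTER_CUBIC))
E
```

```text
16.2 [0.1905, 0.2164, 0.308, 0.0458, -0.0203, -0.0125, 0.4807, -0.0743, 0.2818] 0.0
```

View pics/s6.png

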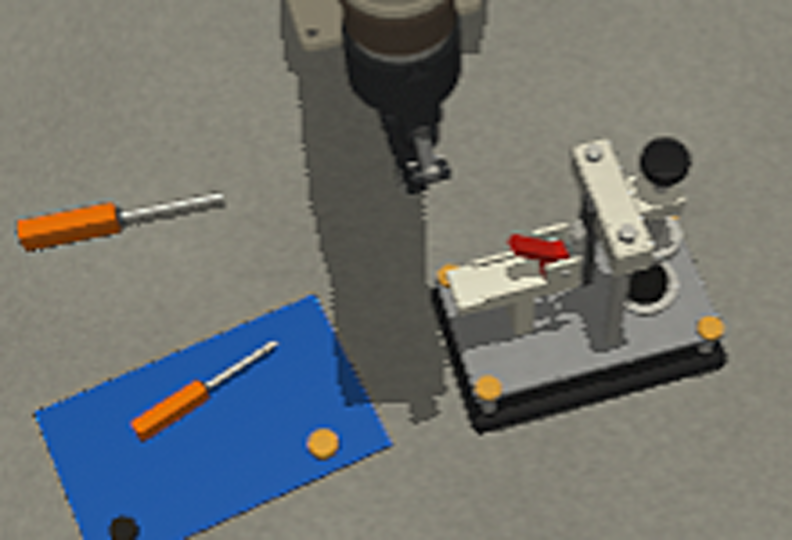

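The rod lies on the mat at about (205,390), clear of the disc; the pawl is up at (540,248), and the knob is free at (665,160).

Call:
{"api": "step_arm", "payload": {
  "targets": "-1 0.01 0.08 0 0 0 0;-1 0.01 0.16 0 0 0 0;-1 0.01 0.24 0 0 0 0;-1 0.01 0.32 0 0 0 0;-1 0.01 0.38 0 0 0 0;-1 0.01 0.4 0 0 0 0;-1 0.01 0.4 -0.02 0 0 0;-1 0.01 0.4 -0.04 0 0 0;-1 0.01 0.4 -0.05 0 0 0;-1 0.01 0.4 -0.05 0 0 0"
}}

```text
clock: 17.13
eef_pos: [0.4834, 0.1197, 0.2519]
tool_rot: [0.708, 0.706, -0.002, -0.001]
ft_force: [-0.7, -0.2, -0.3]
grip_width: 0.0
grasp_force: 0.0
```

```bash
python3 r.py
```

```text
17.28 [-0.2617, 0.0388, 0.296, 0.0029, 0.001, 0.0143, 0.484, 0.1201, 0.2532] 0.0
```

Call:
{"api": "step_arm", "payload": {
  "targets": "-1 0.002 0.006 -0.004 0 0 0;-1 0.002 0.006 -0.008 0 0 0;-1 0.002 0.006 -0.012 0 0 0;-1 0.002 0.006 -0.016 0 0 0;-1 0.002 0.006 -0.02 0 0 0;-1 0.002 0.006 -0.024 0 0 0;-1 0.002 0.006 -0.028 0 0 0;-1 0.002 0.006 -0.032 0 0 0;-1 0.002 0.006 -0.036 0 0 0;-1 0.002 0.006 -0.04 0 0 0"
}}

```text
clock: 18.17
eef_pos: [0.4853, 0.1246, 0.2346]
tool_rot: [0.707, 0.707, 0.0, 0.0]
ft_force: [-3.1, 0.5, 4.9]
grip_width: -0.0003
grasp_force: 2.5
```

Call:
{"api": "step_arm", "payload": {
  "targets": "-1 0 0 -0.004 0 0 0;-1 0 0 -0.006 0 0 0;-1 0 0 -0.008 0 0 0;-1 0 0 -0.008 0 0 0"
}}

```text
clock: 18.5
eef_pos: [0.4853, 0.1246, 0.2301]
tool_rot: [0.707, 0.707, 0.0, -0.0]
ft_force: [-2.2, 0.3, 3.7]
grip_width: -0.0001
grasp_force: 2.0
```

Call:
{"api": "step_arm", "payload": {
  "targets": "-1 0 0 -0.004 0 0 0;-1 0 0 -0.008 0 0 0;-1 0 0 -0.012 0 0 0;-1 0 0 -0.016 0 0 0;-1 0 0 -0.02 0 0 0;-1 0 0 -0.024 0 0 0;-1 0 0 -0.028 0 0 0;-1 0 0 -0.032 0 0 0;-1 0 0 -0.036 0 0 0;-1 0 0 -0.04 0 0 0"
}}

```text
clock: 19.33
eef_pos: [0.4853, 0.1246, 0.21]
tool_rot: [0.707, 0.707, 0.0, -0.0]
ft_force: [-1.9, 0.2, 4.6]
grip_width: -0.0003
grasp_force: 2.5
```

Call:
{"api": "step_arm", "payload": {
  "targets": "-1 0 0 -0.004 0 0 0;-1 0 0 -0.008 0 0 0;-1 0 0 -0.012 0 0 0;-1 0 0 -0.016 0 0 0;-1 0 0 -0.02 0 0 0;-1 0 0 -0.024 0 0 0;-1 0 0 -0.028 0 0 0;-1 0 0 -0.032 0 0 0;-1 0 0 -0.036 0 0 0;-1 0 0 -0.04 0 0 0"
}}

```text
clock: 20.17
eef_pos: [0.4853, 0.1246, 0.19]
tool_rot: [0.707, 0.707, 0.0, -0.0]
ft_force: [-2.2, 1.0, 5.0]
grip_width: -0.0003
grasp_force: 2.5
```

Call:
{"api": "step_arm", "payload": {
  "targets": "-1 0 0 -0.003 0 0 0;-1 0 0 -0.006 0 0 0;-1 0 0 -0.009 0 0 0;-1 0 0 -0.012 0 0 0;-1 0 0 -0.012 0 0 0"
}}

```text
clock: 20.58
eef_pos: [0.4853, 0.1246, 0.1838]
tool_rot: [0.707, 0.707, -0.0, -0.0]
ft_force: [-1.1, 0.8, 3.2]
grip_width: 0.0002
grasp_force: 1.9
```

Call:
{"api": "step_arm", "payload": {
  "targets": "-1 0 0 -0.002 0 0 0;-1 0 0 -0.004 0 0 0;-1 0 0 -0.006 0 0 0;-1 0 0 -0.008 0 0 0;-1 0 0 -0.008 0 0 0"
}}

```text
clock: 21.0
eef_pos: [0.4853, 0.1246, 0.1799]
tool_rot: [0.707, 0.707, -0.0, -0.0]
ft_force: [-1.0, 1.5, 4.0]
grip_width: 0.0001
grasp_force: 1.9
```

```bash
python3 r.py
```

```text
21.15 [-1.0517, 1.4909, 3.6821, 0.3149, 0.3539, 0.0052, 0.4853, 0.1246, 0.18] 1.8
```

Call:
{"api": "step_arm", "payload": {
  "targets": "-1 0 0 -0.002 0 0 0;-1 0 0 -0.004 0 0 0;-1 0 0 -0.006 0 0 0;-1 0 0 -0.006 0 0 0"
}}

```text
clock: 21.53
eef_pos: [0.4854, 0.1246, 0.1777]
tool_rot: [0.707, 0.707, 0.0, 0.0]
ft_force: [-3.5, 0.6, 8.4]
grip_width: -0.0
grasp_force: 4.3
```

```bash
python3 r.py
```

```text
21.68 [-3.0715, 1.0405, 8.243, 0.2349, 0.7163, -0.0251, 0.4854, 0.1246, 0.1778] 4.1
```

Call:
{"api": "step_arm", "payload": {
  "targets": "-1 0 0 -0.002 0 0 0;-1 0 0 -0.004 0 0 0;-1 0 0 -0.005 0 0 0;-1 0 0 -0.005 0 0 0;-1 0 0 -0.005 0 0 0"
}}

```text
clock: 22.15
eef_pos: [0.4854, 0.1246, 0.1762]
tool_rot: [0.707, 0.707, 0.001, 0.0]
ft_force: [-4.8, 0.9, 13.0]
grip_width: -0.0002
grasp_force: 6.2
```

```bash
python3 r.py
```

```text
22.3 [-4.7615, 0.5435, 12.6508, 0.1525, 1.0494, 0.031, 0.4854, 0.1246, 0.1762] 6.2
```

Force now rises at about the knob spring's rate on a firm stop, at a height that matches the sill offset, so the plate is home. I'll back off and go back to the rod, to re-lay it last as asked.

Call:
{"api": "step_arm", "payload": {
  "targets": "-1 0 0 0.006 0 0 0;-1 0 0 0.015 0 0 0;-1 0 0 0.03 0 0 0;-1 0 0 0.08 0 0 0;-1 0 0 0.15 0 0 0;-1 0 0 0.21 0 0 0;-1 0 -0.08 0.23 0 0 0;-1 0 -0.16 0.23 0 0 0;-1 0 -0.24 0.23 0 0 0;-1 0 -0.32 0.23 0 0 0"
}}

```text
clock: 23.18
eef_pos: [0.4853, -0.0372, 0.2899]
tool_rot: [0.707, 0.708, -0.0, 0.001]
ft_force: [0.6, 0.5, -0.3]
grip_width: 0.0001
grasp_force: 0.0
```

Call:
{"api": "step_arm", "payload": {
  "targets": "0 0 -0.08 0 0 0 0.1;0 0 -0.16 0 0 0 0.2;0 0 -0.24 0 0 0 0.3;0 -0.02 -0.32 -0.02 0 0 0.4;0 -0.04 -0.4 -0.06 0 0 0.447;0 -0.048 -0.48 -0.1 0 0 0.447;0 -0.048 -0.54 -0.16 0 0 0.447;0 -0.048 -0.544 -0.22 0 0 0.447;0 -0.048 -0.544 -0.22 0 0 0.447;0 -0.048 -0.544 -0.22 0 0 0.447"
}}

```text
clock: 24.02
eef_pos: [0.4593, -0.3072, 0.1773]
tool_rot: [0.573, 0.819, -0.0, -0.003]
ft_force: [0.9, -0.1, 0.6]
grip_width: 0.0428
grasp_force: 0.0
```

```bash
python3 r.py;python3 - <<'E'
from h import *
im=bot.camera("scene");cv2.imwrite("pics/s7_raw.png",im[:,:,::-1])
cv2.imwrite("pics/s7.png",cv2.resize(im[110:260,150:370,::-1],None,fx=3.6,fy=3.6,interpolation=cv2.INTER_CUBIC))
E
```

```text
24.17 [0.2772, 0.1624, 0.807, -0.0221, 0.0047, 0.0119, 0.4613, -0.3073, 0.18] 0.0
```

View pics/s7.png

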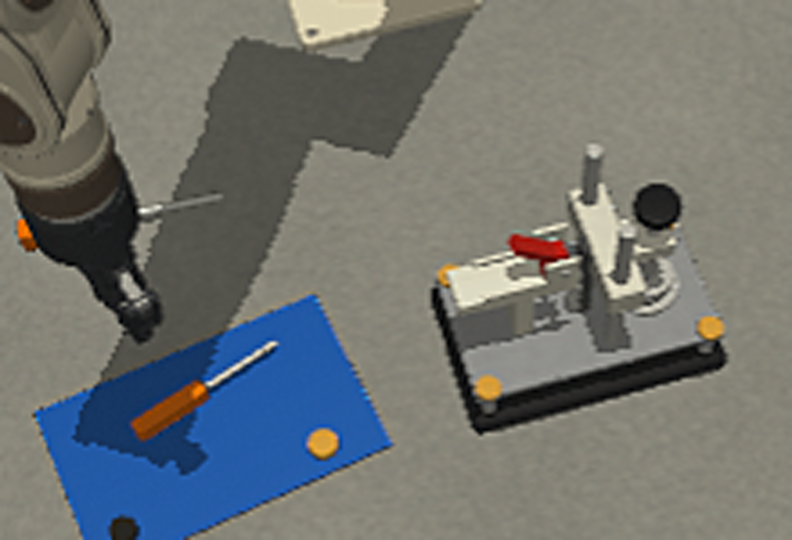

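The plate is down on the specimen with the posts standing through it, the pawl is still up at (540,248), and the rod is undisturbed at (205,390). I'll lift it briefly and re-lay it.

Call:
{"api": "step_arm", "payload": {
  "targets": "0 0 0 -0.08 0 0 0;0 0 0 -0.16 0 0 0;0 0 0 -0.23 0 0 0;0 0 0 -0.29 0 0 0;0 0 0 -0.32 0 0 0;0 0 0 -0.334 0 0 0;0 0 0 -0.334 0 0 0;-1 0 0 -0.334 0 0 0;-1 0 0 -0.334 0 0 0;-1 0 0 -0.334 0 0 0"
}}

```text
clock: 25.1
eef_pos: [0.4632, -0.3084, 0.0152]
tool_rot: [0.573, 0.82, 0.0, 0.002]
ft_force: [0.2, -0.3, 6.2]
grip_width: 0.0138
grasp_force: 61.0
```

Call:
{"api": "step_arm", "payload": {
  "targets": "-1 0 0 0 0 0 0;-1 0 0 0 0 0 0;-1 0 0 0 0 0 0;-1 0 0 0.02 0 0 0;-1 0 0 0.05 0 0 0;-1 0 0 0.06 0 0 0;-1 0 0 0.06 0 0 0;-1 0 0 0.03 0 0 0;-1 0 0 0.008 0 0 0;-1 0 0 0.003 0 0 0"
}}

```text
clock: 25.93
eef_pos: [0.4612, -0.3072, 0.0141]
tool_rot: [0.573, 0.82, 0.0, -0.0]
ft_force: [-4.6, 3.7, 25.0]
grip_width: 0.0144
grasp_force: 65.5
```

Call:
{"api": "step_arm", "payload": {
  "targets": "-1 0 0 -0.002 0 0 0;-1 0 0 -0.002 0 0 0;-0.4 0 0 -0.002 0 0 0;-0.1 0 0 -0.002 0 0 0;0 0 0 -0.002 0 0 0;0 0 0 -0.002 0 0 0;0 0 0 0.03 0 0 0;0 0 0 0.09 0 0 0;0 0 0 0.17 0 0 0;0 0 0 0.25 0 0 0"
}}

```text
clock: 26.77
eef_pos: [0.4601, -0.3067, 0.1389]
tool_rot: [0.573, 0.82, -0.0, -0.002]
ft_force: [1.4, -0.7, 0.5]
grip_width: 0.0428
grasp_force: 0.0
```

```bash
python3 r.py;python3 - <<'E'
from h import *
a=cv2.imread("pics/s6_raw.png")[:,:,::-1].copy();im=bot.camera("scene");cv2.imwrite("pics/s8_raw.png",im[:,:,::-1])
for x in(a,im):
    print([(b[0],b[1].round(1).tolist()) for b in blobs(x,(3,150,60),(16,255,255),20) if 170<b[1][0]<250 and 190<b[1][1]<250],[(b[0],b[1].round(1).tolist()) for b in blobs(x,(0,170,80),(4,255,255),20) if 280<b[1][0]<320 and b[1][1]<200],[(b[0],b[1].round(1).tolist()) for b in blobs(x,(16,120,100),(32,255,255),20) if 220<b[1][0]<250])
E
```

```text
26.92 [1.12, -0.482, 1.5165, -0.0507, -0.0868, 0.0065, 0.4636, -0.3089, 0.1442] 0.0
[(np.int32(135), [197.1, 223.4])] [(np.int32(80), [299.2, 178.6])] [(np.int32(50), [239.4, 232.7])]
[(np.int32(138), [197.3, 223.2])] [(np.int32(80), [299.1, 178.6])] [(np.int32(50), [239.4, 232.7])]
```

Call:
{"api": "step_arm", "payload": {
  "targets": "0 0 0 0.02 0 0 0;0 0 0 0.02 0 0 0;0 0 0 0.02 0 0 0;0 0 0 0.02 0 0 0"
}}

```text
clock: 27.35
eef_pos: [0.461, -0.3072, 0.1483]
tool_rot: [0.573, 0.82, -0.0, -0.001]
ft_force: [-0.5, -0.3, 0.5]
grip_width: 0.0428
grasp_force: 0.0
```

```bash
python3 -c "
from workcell import bot
print(bot.job_done())"
```

```text
the job is handed in; nothing more can be done
None
```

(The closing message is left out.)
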